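# Tip up the filter jug's lid and fit the new cartridge

### The arm

A 6-joint arm with a two-finger parallel gripper is mounted at the origin on the work surface. World frame = base frame: x ahead of the robot, y to its left, z up, the work surface at z = 0. Lengths are in m, angles in rad, forces in N, time in s.
With the tool pointing down it reaches from about 0.325 to 0.85 m from the base axis. Payload 15.5 kg.
Tool frame: the origin (TCP) lies between the finger pads; the fingertips stand 25 mm ahead of it and the grasp point (between the pads) lies 6 mm ahead of it (manip.tcp_to_tips is the distance from the TCP to the fingertips, in m); z points along the fingers, y is the line along which they close (so a half turn about z gives the same grasp; the last joint's range is limited). The gripper opens to 91 mm and grips with 3 to 60 N. Pads are 32 mm wide; open, the fingers measure 118 mm over their backs; the gripper's body (76 mm by 178 mm) begins 60 mm behind the grasp point.
Start: joints at [-1.442, 0.494, 1.345, -0, 1.302, -0.096], TCP at [0.139, -0.609, 0.239] pointing down, gripper open.
Joint ranges: [-2.91, 2.91], [-0.82, 2.16], [0.22, 2.67], [-1.22, 4.37], [0.12, 2.79], [-3.08, 3.08]. Speed limits (rad/s): [1.89, 1.89, 2.57, 3.01, 3.01, 3.01].

### API

Orientations are given as a 3x3 rotation matrix whose columns are the frame's x, y, z axes.
In Python, from cell import manip gives the robot as it stands. The module is installed in compiled form; this text tells all that it offers.
- The arm moves only by the shell command python3 -m jog 'ROWS'. ROWS is JSON, a list of rows, each a list of 3 entries, a list of its own where there are three numbers: the shift along the world's x, y, z as a fraction of full scale, then the turn, a rotation vector about the world's x, y, z as a fraction of full scale, then the closure, from 0 (fully open) to 1 (shut). In form: [[[dx, dy, dz], [rx, ry, rz], grip], ...]. A call has 1 to 8 rows; each row is the pose to reach, as a shift and turn from the pose commanded when the call began, turning the shorter way round; what a row does not reach only later rows make up. Full scale, the value 1, is 10 cm for a shift and 180 degrees for a turn. A row lasts 1/12 s, in which the tool goes at most 41.7 mm and 7.16 degrees, less where a joint would pass 70% of its speed; a pose out of reach is approached as far as the arm can. A call with a number of a shift or a turn outside -1 to 1 is refused whole. A call with a gripper value outside its range is refused whole. The fingers move at their own pace and stop on an object; the grip force is fixed at half the most. Time passes only in rows, so rows that repeat a pose let the fingers close. It gives the time, the measured TCP pose, the force, the opening and the grip force at its end, in the units of the state.
- manip.read_state(): the state, without advancing time (a new reading comes with each control period).
- manip.grab_frame(name): name is "scene" or "top" or "wrist"; returns a dict with "image" (384x512x3 uint8, blue, green, red), "depth" (384x512 float32, m along the optical axis (not along the pixel's ray), 0 where there is no reading), "fovy" (degrees; the focal length in pixels is half the picture's height over the tangent of half this angle, whatever the lens; pixels are square), "cx", "cy" (the principal point, pixels), "k1" (the pictures are not rectified: a ray, as slopes to the right and down, at radius r is drawn at 1 + k1 r^2 times it, then the intrinsics apply), "rvec" (rotation vector, rad) and "tvec" (3), from world to camera coordinates, as OpenCV has them; the wrist camera has in their place "mount" (4x4, takes a point from camera to tool coordinates, whose origin is the TCP and whose axes are the flange's). Camera axes: x right, y down, z forward; pixel columns grow to the right and rows downward; lengths in m; the calibration is good to about 2 mm. A picture is of the moment at which its call begins: read the wrist's pose just before it.
- manip.sign_off(): hands the job in; it is judged then, once.
The state is a dict: "t": time; "joints": joint angles; "dq": joint speeds; "joint_efforts": joint torques, N m; "position": TCP position; "tool_rot": TCP orientation; "contact_force": force on the tool from outside, world axes, zero at the start; "torque": the same for the moment, N m; "opening": finger opening in m; "finger_force": force on a finger pad.
Only numpy, scipy, OpenCV 4.12 (cv2) and the standard library are available. Lean on these libraries where they do the work, as an engineer would, in place of code of your own. Each camera call takes 0.05 s, during which the arm holds its last target. There are 200 camera calls.

### The job

Fit the new filter cartridge: press down the thumb tab behind the jug's lid until the lid clicks and stays up by itself, without straining the thin tab against its stop. Then take the cartridge from its box, set it into the well without dropping it and press it fully home, leaving the lid up for filling and the cups, teapot and rack as they stand.

Things in the scene. Friction and masses are not known exactly. Their poses are not given: they have to be found in the camera images.
- jug: White plastic filter jug, too heavy to shift: body 174 x 118 mm, open rim 172 mm high, D-handle at its rear (-x), small spout in front (+x). Origin: centre of its underside; x from handle to spout, z up. Inside, 42 mm below the rim, is a grey funnel floor with the round cartridge well; the space above that floor is 166 x 110 mm. Handle's top at z = 124 mm.
- lid_hinge (a point): Middle of the lid's hinge pin, which runs along the jug's y above its rear wall, 75 mm behind the jug's origin, 178 mm up; axes as the jug's. A catch in it clicks near the end of the lid's travel; a hard stop follows about 0.06 rad later. Where they lie differs from jug to jug (stop at 1.19 to 1.49 rad) and must be felt: pressing takes 2 to 7 N, drops to almost nothing at the click, then rises steeply (5 to 10 N per mm).
- jug_lid (a joint): Angle of the lid about its pin, rad: 0 shut (level), growing as its front tips up. Lid and thumb tab are one rigid rocker, 100 g. A weak spring shuts the lid: let go before the click it falls shut; after the click it stays up by itself, at 1.17 to 1.46 rad. The thin tab must not bear more than 22 N.
- lid_edge (a point): Middle of the lid's front edge, 165 mm from the pin. The lid is 116 mm wide, 5 mm thick. Raised, it leans 5 to 23 degrees forward of upright over the hinge, its edge some 330 to 345 mm above the counter: keep the gripper's wide body behind it while pressing (leaning the gripper back 15 degrees helps) and well in front of it when loading.
- tab_pad (a point): Ribbed middle, 47 mm from the pin, of the upper face of the thumb tab: a flat paddle 40 mm wide, 5 mm thick, 68 mm long from the pin back over the handle. Lid shut, it rises backwards (-x) at 0.66 rad; it swings down as the lid tips up. Closed fingertips going straight down from above this point (as it lies with the lid shut) stay on the tab to the stop, some 43 to 62 mm lower.
- well (a point): Centre of the top face of the round cartridge well in the jug's funnel floor, 130 mm above the counter, 105 mm in front of the hinge pin; axes as the jug's. The bore is 58 mm wide and goes right through. A seated cartridge's flange lies on this face.
- well_lips (a point): On the well's axis, 11 mm below its top face: here four small sprung lips narrow the bore to 51 mm. They hold a cartridge about 9 mm short of home under its own weight; a push of about 8 N (never over 14 N) snaps its bead past them and they draw it the rest of the way.
- cartridge_mid (a point): Centre, half-way up, of the loose white cartridge (126 mm tall, 0.13 to 0.21 kg) standing in its box; z up its axis, x along its grip fin. Barrel 46 mm wide, bead 54 mm wide at +11 mm, flange 64 mm wide at +27 to +33 mm, grip fin 40 mm long (x), 12 mm thick (y) at +33 to +63 mm. Fully home, this point is 27 mm below well on its axis; any turn about it will do.
- cartridge_box: Fixed cardboard box, 66 x 66 mm, 80 mm high, open on top, its hinged flap laid back over the +x side (to 95 mm from the centre, about 108 mm high). Inside 58 x 58 mm, floor 4 mm thick. Origin: centre of its underside.
- cup_a: Loose stainless cup, 76 mm in diameter, 82 mm high; origin under its centre. Leave alone.
- cup_b: Loose stainless cup, 76 mm in diameter, 82 mm high; origin under its centre. Leave alone.
- teapot: Loose porcelain teapot, 120 mm in diameter, 123 mm high, spout to its +x (100 mm from the centre), handle to its -x (103 mm); origin under its centre. Leave alone.
- cup_rack: Loose yellow plastic cup rack, 240 x 130 mm, pegs up to 89 mm high; origin under its centre. Leave alone.

How it is judged:
By the outcome, as a careful person would: the job done as asked, in the order asked, and still so for the second after the job is handed in, with the robot touching nothing.
It also fails if it takes over 72 s, if anything falls off the work surface, if the arm or the gripper's body presses on something with over 40 N, if the wrist force passes 120 N, or if a joint passes its speed limit or range.

## Working session

There is one attempt and no reset: what is moved stays moved. The work goes in short steps, Python scripts to look and compute and a shell command to move; the robot and the scene stay as the last step left them, time stands still between calls to the robot, and variables do not carry over. Pictures are saved under pics/ and viewed, at most 10 in all, crops included, and the job is handed in when it is done.

```bash
mkdir -p pics; cat > h.py <<'E'
import numpy as np, cv2
from cell import manip
def grab(name,save=None):
    s=manip.read_state(); f=manip.grab_frame(name); f['s']=s
    if save: cv2.imwrite('pics/'+save,f['image'])
    return f
def cloud(f):
    h,w=f['depth'].shape; F=h/2/np.tan(np.radians(f['fovy'])/2)
    K=np.array([[F,0,f['cx']],[0,F,f['cy']],[0,0,1.]])
    u,v=np.meshgrid(np.arange(w),np.arange(h))
    p=cv2.undistortPoints(np.stack([u,v],-1).reshape(-1,1,2).astype(float),K,np.array([f['k1'],0,0,0.])).reshape(h,w,2)
    # first-order model matches k1 only
    d=f['depth']; P=np.dstack([p[...,0]*d,p[...,1]*d,d])
    if 'mount' in f:
        M=np.array(f['mount']); P=P@M[:3,:3].T+M[:3,3]
        P=P@np.array(f['s']['tool_rot']).T+np.array(f['s']['position'])
    else:
        R=cv2.Rodrigues(np.array(f['rvec'],float))[0]; P=(P-np.array(f['tvec']).ravel())@R
    P[d==0]=np.nan
    return P
E
python3 - <<'E'
from h import *
for n in('scene','top'):
    f=grab(n); P=cloud(f); np.save(n+'.npy',P); cv2.imwrite(f'{n}.png',f['image']); np.save(n+'_i.npy',f['image'])
a=cv2.imread('scene.png');b=cv2.imread('top.png')
cv2.imwrite('pics/s0.png',a);cv2.imwrite('pics/t0.png',b)
s=manip.read_state();print(s)
E
```

```text
{'t': 0.1, 'joints': array([-1.44245418e+00,  4.94130048e-01,  1.34604283e+00,  1.36333607e-05,
        1.30253136e+00, -9.54954705e-02]), 'dq': array([ 0.00089154, -0.00230592,  0.00117551, -0.00026793,  0.00152285,
        0.00027026]), 'joint_efforts': array([ 4.72136977e-03, -8.80241561e+01, -3.82542801e+01,  7.12322909e-02,
        4.83736326e-02, -5.54338885e-05]), 'position': array([ 0.13870323, -0.60909518,  0.23840122]), 'tool_rot': array([[ 9.75053596e-01,  2.21969522e-01, -1.29233179e-04],
       [ 2.21969528e-01, -9.75052978e-01,  1.10411682e-03],
       [ 1.19071087e-04, -1.10525890e-03, -9.99999382e-01]]), 'contact_force': array([-0.4185466 ,  0.48804845, -0.51789248]), 'torque': array([-0.04594259, -0.06736931,  0.02199539]), 'finger_force': 0.0, 'opening': 0.0911318816363898}
```

View pics/s0.png

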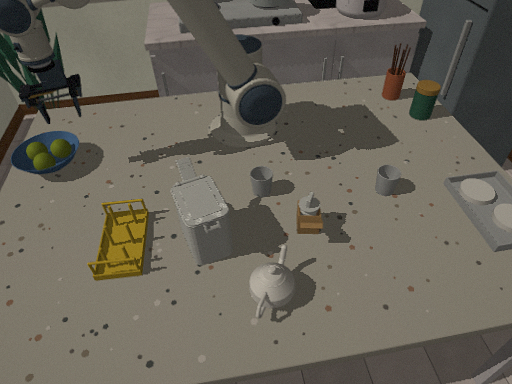

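View pics/t0.png

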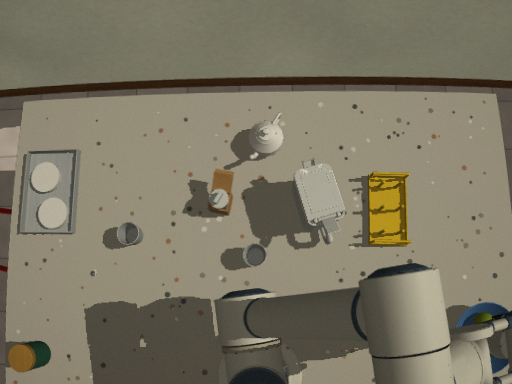

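The scene view has the jug at (205,215), its tab at about (185,170) and the box with cartridge at (310,215). In the top view the jug is at (320,195), its tab at (328,225), and the cartridge at (219,199) with the box flap above it at (222,180).

```bash
python3 - <<'E'
from h import *
P=np.load('top.npy')
np.set_printoptions(precision=4,suppress=True)
for n,(u,v) in dict(lid=(320,195),tab=(328,225),box=(222,180),cart=(219,199),cupa=(254,255),cupb=(129,233),tea=(266,137),rack=(388,210)).items(): print(n,P[v,u])
# lid: pixels in crop z .17-.2
def reg(u0,u1,v0,v1,z0,z1):
    Q=P[v0:v1,u0:u1].reshape(-1,3); return Q[(Q[:,2]>z0)&(Q[:,2]<z1)]
Q=reg(285,355,155,250,.165,.195)
r=cv2.minAreaRect((Q[:,:2]*1000).astype(np.float32)); print('lid rect',r,len(Q),np.median(Q[:,2])); print(cv2.boxPoints(r))
Q=reg(310,350,205,250,.19,.26); print('tab',Q[np.argsort(Q[:,2])][::max(1,len(Q)//25)])
Q=reg(195,245,160,220,.09,.125); r=cv2.minAreaRect((Q[:,:2]*1000).astype(np.float32)); print('flap',r,len(Q)); print(cv2.boxPoints(r))
Q=reg(195,245,160,220,.127,.15); r=cv2.minAreaRect((Q[:,:2]*1000).astype(np.float32)); print('fin',r,len(Q));print(Q[:30])
Q=reg(195,245,160,225,.07,.125); print('all',Q.min(0),Q.max(0)); 
Q=reg(195,245,160,225,.09,.104); print('flange',len(Q),Q.mean(0),Q.min(0),Q.max(0))
E
```

```text
lid [ 0.5585 -0.1905  0.1852]
tab [ 0.4645 -0.2087  0.2051]
box [0.6294 0.1129 0.099 ]
cart [0.5653 0.1211 0.1082]
cupa [0.395  0.0142 0.0019]
cupb [0.4714 0.441  0.0043]
tea [ 0.7697 -0.0306  0.1074]
rack [ 0.5405 -0.443   0.004 ]
lid rect ((573.7963256835938, -185.72996520996094), (209.99505615234375, 125.62031555175781), 15.786744117736816) 2343 0.18110627914827265
[[ 455.6713 -153.8543]
 [ 489.8472 -274.7364]
 [ 691.9214 -217.6056]
 [ 657.7455  -96.7236]]
tab [[ 0.4788 -0.1932  0.1903]
 [ 0.4873 -0.2172  0.1916]
 [ 0.4784 -0.1899  0.1931]
 [ 0.4781 -0.2077  0.1935]
 [ 0.469  -0.1982  0.1958]
 [ 0.4689 -0.1951  0.1966]
 [ 0.4775 -0.2041  0.1977]
 [ 0.4741 -0.2186  0.1992]
 [ 0.471  -0.2154  0.2007]
 [ 0.4621 -0.2001  0.2024]
 [ 0.4675 -0.2237  0.2037]
 [ 0.4555 -0.2141  0.2061]
 [ 0.4583 -0.2081  0.2079]
 [ 0.4606 -0.2374  0.2091]
 [ 0.4607 -0.2285  0.2098]
 [ 0.4578 -0.2136  0.2107]
 [ 0.4518 -0.2073  0.2123]
 [ 0.4573 -0.219   0.2139]
 [ 0.4456 -0.2038  0.2158]
 [ 0.4482 -0.2154  0.2168]
 [ 0.4423 -0.2033  0.2187]
 [ 0.4535 -0.2209  0.2202]
 [ 0.4533 -0.2237  0.2214]
 [ 0.4501 -
[... 500 characters left out ...]
02 0.1222 0.1303]
 [0.5787 0.1183 0.1372]
 [0.5752 0.1243 0.1391]
 [0.5763 0.1186 0.1335]
 [0.577  0.1159 0.1297]
 [0.5734 0.1282 0.1323]
 [0.5737 0.1252 0.1308]
 [0.5733 0.1218 0.1327]
 [0.5736 0.1189 0.1311]
 [0.5735 0.1157 0.131 ]
 [0.5696 0.1278 0.1353]
 [0.5709 0.1253 0.1291]
 [0.5703 0.1219 0.1316]
 [0.5705 0.1189 0.1306]
 [0.5712 0.1161 0.1271]
 [0.5674 0.1315 0.1306]
 [0.5669 0.128  0.1332]
 [0.5672 0.1251 0.1311]
 [0.5665 0.1216 0.1348]
 [0.5639 0.1343 0.1327]
 [0.5642 0.1314 0.1308]
 [0.5635 0.1279 0.134 ]
 [0.5637 0.1249 0.1331]
 [0.564  0.1219 0.131 ]]
all [0.5299 0.0769 0.0702] [0.6664 0.1636 0.1231]
flange 376 [0.5982 0.1193 0.0992] [0.5373 0.0772 0.0901] [0.6664 0.1568 0.104 ]
```

```bash
python3 -m jog '[[[0.33,0.33,0.33],[0,0,0],1],[[0.67,0.67,0.67],[0,0,0],1],[[1,1,1],[0,0,0],1],[[1,1,1],[0,0,0],1]]'
python3 -m jog '[[[0.33,0.33,0.2],[0,0,0],1],[[0.67,0.67,0.4],[0,0,0],1],[[1,1,0.6],[0,0,0],1],[[1,1,0.6],[0,0,0],1]]'
python3 -m jog '[[[0.33,0.33,0],[0,0,0.016],1],[[0.67,0.67,0],[0,0,0.016],1],[[1,1,0],[0,0,0.016],1],[[1,1,0],[0,0,0.016],1],[[1,1,0],[0,0,0.016],1]]'
python3 -m jog '[[[0,0.33,0],[0,0,0],1],[[0,0.67,0],[0,0,0],1],[[0,1,0],[0,0,0],1],[[0,1,0],[0,0,0],1],[[0,1,0],[0,0,0],1]]'
cat > look.py <<'E'
from h import *
import sys
f=grab('wrist',sys.argv[1]); P=cloud(f); np.save('w.npy',P); print(f['mount'],f['s']['position'],f['s']['tool_rot'],f['s']['t'])
E
python3 look.py w1.png
```

```text
t: 0.43
position: [0.2356, -0.5118, 0.3358]
tool_rot: [[0.975, 0.221, -0.0], [0.221, -0.975, 0.001], [-0.0, -0.001, -1.0]]
contact_force: [1.1, -1.1, 0.0]
opening: 0.0676
finger_force: 0.0
t: 0.77
position: [0.3367, -0.4109, 0.3966]
tool_rot: [[0.975, 0.223, 0.001], [0.223, -0.975, -0.0], [0.001, 0.001, -1.0]]
contact_force: [0.1, -0.4, 0.5]
opening: 0.0408
finger_force: 0.0
t: 1.18
position: [0.437, -0.3103, 0.3949]
tool_rot: [[0.962, 0.274, 0.0], [0.274, -0.962, 0.001], [0.0, -0.001, -1.0]]
contact_force: [0.2, -0.5, 1.0]
opening: 0.0071
finger_force: 0.0
t: 1.6
position: [0.4346, -0.2124, 0.3953]
tool_rot: [[0.962, 0.272, 0.0], [0.272, -0.962, -0.0], [-0.0, 0.0, -1.0]]
contact_force: [-0.2, -0.6, -0.2]
opening: 0.0003
finger_force: 0.0
[[-2.31136537e-04 -9.72061354e-01 -2.34726798e-01  6.55423476e-02]
 [ 9.99999966e-01 -2.53493627e-04  6.50749271e-05 -1.05821113e-03]
 [-1.22758569e-04 -2.34726775e-01  9.72061380e-01 -1.45196347e-01]
 [ 0.00000000e+00  0.00000000e+00  0.00000000e+00  1.00000000e+00]] [ 0.4345898  -0.21242056  0.39529332] [[ 9.62200228e-01  2.72343020e-01  4.00684177e-06]
 [ 2.72343013e-01 -9.62200201e-01 -2.35678655e-04]
 [-6.03300526e-05  2.27861291e-04 -9.99999972e-01]] 1.6
```

View pics/w1.png

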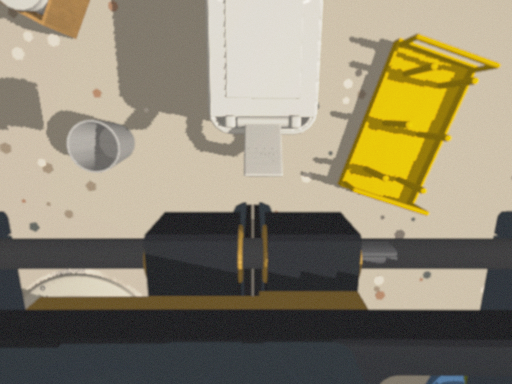

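The tab runs from (246,125) to (282,175) and the hinge bar lies at row ~122, with the lid above it between columns 210 and 322. I'll fit the jug pose from these.

```bash
python3 - <<'E'
from h import *
np.set_printoptions(precision=4,suppress=True)
P=np.load('w.npy')
def reg(u0,u1,v0,v1,z0,z1):
    Q=P[v0:v1,u0:u1].reshape(-1,3); return Q[(Q[:,2]>z0)&(Q[:,2]<z1)]
T=reg(235,295,128,182,.17,.25)
r=cv2.minAreaRect((T[:,:2]*1000).astype(np.float32)); print('tab',r); print(cv2.boxPoints(r))
A=np.c_[T[:,:2],np.ones(len(T))]; c=np.linalg.lstsq(A,T[:,2],rcond=None)[0]; print('plane',c,'slope',np.arctan(np.hypot(*c[:2])),'dir',np.degrees(np.arctan2(-c[1],-c[0])))
# lid side edges
L=[];R=[]
for v in range(10,105,5):
    row=P[v,195:340]; g=row[(row[:,2]>.172)&(row[:,2]<.2)]
    L.append(g[0]);R.append(g[-1])
L=np.array(L);R=np.array(R); M=(L+R)/2
for X in(L,R,M):
    vx,vy,x0,y0=cv2.fitLine((X[:,:2]*1000).astype(np.float32),cv2.DIST_HUBER,0,.01,.01).ravel(); print(np.degrees(np.arctan2(vy,vx))%180,x0,y0)
print('width',np.linalg.norm((L-R)[:,:2],axis=1).mean())
E
```

```text
tab ((462.5050354003906, -217.96893310546875), (47.220096588134766, 67.26512908935547), 15.625754356384277)
[[ 430.7086 -191.9388]
 [ 448.8266 -256.7179]
 [ 494.3015 -243.9991]
 [ 476.1835 -179.2199]]
plane [-0.8735 -0.1995  0.5643] slope 0.7305766322491816 dir 12.86459935422445
14.991585 542.61584 -132.14413
15.682643 576.67676 -244.97015
15.431665 557.40924 -189.05838
width 0.11731070699038518
```

```bash
python3 - <<'E'
from h import *
np.set_printoptions(precision=4,suppress=True)
P=np.load('w.npy'); a=np.radians(15.4); x=np.array([np.cos(a),np.sin(a)]); y=np.array([-x[1],x[0]])
o=np.array([.5574,-.1891])
Q=P.reshape(-1,3); s=(Q[:,:2]-o)@x; t=(Q[:,:2]-o)@y
for b in np.arange(-.17,-.05,.005):
    m=(s>b)&(s<b+.005)&(abs(t)<.014)&(Q[:,2]>.1)
    if m.sum(): print('%.4f n%d z med %.4f  p10 %.4f p90 %.4f'%(b+.0025,m.sum(),np.median(Q[m,2]),*np.percentile(Q[m,2],[10,90])))
T=P[128:182,225:305].reshape(-1,3); 
m=(T[:,2]>.185); tt=((T[:,:2]-o)@y)[m]; print('tab y',np.percentile(tt,[2,10,50,90,98]))
Pt=np.load('top.npy').reshape(-1,3); s=(Pt[:,:2]-o)@x; t=(Pt[:,:2]-o)@y
for b in np.arange(.03,.13,.005):
    m=(s>b)&(s<b+.005)&(abs(t)<.05)&(abs(t)>.025)
    print('%.4f %d %.4f'%(b+.0025,m.sum(),np.median(Pt[m,2])),end=' | ')
E
```

```text
-0.1325 n16 z med 0.4250  p10 0.4247 p90 0.4259
-0.1275 n150 z med 0.4254  p10 0.4247 p90 0.4261
-0.1225 n214 z med 0.4252  p10 0.2201 p90 0.4260
-0.1175 n202 z med 0.2200  p10 0.2175 p90 0.4263
-0.1125 n145 z med 0.2156  p10 0.2138 p90 0.2180
-0.1075 n1041 z med 0.4028  p10 0.2136 p90 0.4911
-0.1025 n3101 z med 0.4771  p10 0.4720 p90 0.4912
-0.0975 n11204 z med 0.4880  p10 0.4718 p90 0.4969
-0.0925 n2495 z med 0.4717  p10 0.4635 p90 0.4726
-0.0875 n3668 z med 0.4689  p10 0.4563 p90 0.4723
-0.0825 n128 z med 0.1919  p10 0.1903 p90 0.1936
-0.0775 n130 z med 0.1878  p10 0.1861 p90 0.1895
-0.0725 n128 z med 0.1838  p10 0.1823 p90 0.1855
-0.0675 n127 z med 0.1831  p10 0.1819 p90 0.1841
-0.0625 n102 z med 0.1790  p10 0.1777 p90 0.1817
-0.0575 n125 z med 0.1784  p10 0.1773 p90 0.1793
-0.0525 n125 z med 0.1783  p10 0.1774 p90 0.1792
tab y [-0.0188 -0.0157  0.0001  0.0159  0.0191]
0.0325 27 0.1813 | 0.0375 26 0.1807 | 0.0425 24 0.1813 | 0.0475 26 0.1811 | 0.0525 27 0.1812 | 0.0575 25 0.1818 | 0.0625 26 0.1816 | 0.0675 24 0.1808 | 0.0725 23 0.1807 | 0.0775 30 0.1799 | 0.0825 22 0.1803 | 0.0875 27 0.1794 | 0.0925 20 0.1795 | 0.0975 6 0.1766 | 0.1025 3 0.0040 | 0.1075 3 -0.0005 | 0.1125 4 0.0017 | 0.1175 5 0.0040 | 0.1225 7 0.0041 | 0.1275 5 0.0033 |
```

```bash
cat > chk.py <<'E'
from h import *
import sys
s=manip.read_state(); f=s['contact_force']; p=s['position']; R=s['tool_rot']; tip=p+R[:,2]*manip.tcp_to_tips
print('CHK t%.2f tip %s F %s'%(s['t'],np.round(tip,4),np.round(f,2)))
sys.exit(0 if np.linalg.norm(f)<float(sys.argv[1]) else 1)
E
python3 -m jog '[[[0.05,-0.02,-0.2],[0.007,-0.027,0],1],[[0.1,-0.04,-0.4],[0.015,-0.054,0],1],[[0.18,-0.06,-0.7],[0.022,-0.08,0],1],[[0.18,-0.06,-0.7],[0.022,-0.08,0],1],[[0.18,-0.06,-0.7],[0.022,-0.08,0],1]]'
python3 -m jog '[[[0,0,-0.2],[0,0,0],1],[[0,0,-0.4],[0,0,0],1],[[0,0,-0.55],[0,0,0],1],[[0,0,-0.55],[0,0,0],1],[[0,0,-0.55],[0,0,0],1]]'; python3 chk.py 10
```

```text
t: 2.07
position: [0.4514, -0.2202, 0.3244]
tool_rot: [[0.932, 0.268, 0.244], [0.259, -0.963, 0.069], [0.254, -0.002, -0.967]]
contact_force: [-0.2, 0.7, 0.9]
opening: 0.0012
finger_force: 0.0
t: 2.48
position: [0.4537, -0.2198, 0.2715]
tool_rot: [[0.93, 0.271, 0.247], [0.263, -0.963, 0.068], [0.257, 0.002, -0.967]]
contact_force: [0.6, -0.2, -0.1]
opening: 0.0005
finger_force: 0.0
CHK t2.48 tip [ 0.4599 -0.2181  0.2473] F [ 0.63 -0.16 -0.05]
```

```bash
J="python3 -m jog"
python3 -m jog '[[[0,0,-0.1],[0,0,0],1],[[0,0,-0.2],[0,0,0],1],[[0,0,-0.2],[0,0,0],1]]' >/dev/null; python3 chk.py 9 &&
python3 -m jog '[[[0,0,-0.04],[0,0,0],1],[[0,0,-0.04],[0,0,0],1]]'>/dev/null; python3 chk.py 9 &&
python3 -m jog '[[[0,0,-0.04],[0,0,0],1],[[0,0,-0.04],[0,0,0],1]]'>/dev/null; python3 chk.py 9 &&
python3 -m jog '[[[0,0,-0.04],[0,0,0],1],[[0,0,-0.04],[0,0,0],1]]'>/dev/null; python3 chk.py 9 &&
python3 -m jog '[[[0,0,-0.04],[0,0,0],1],[[0,0,-0.04],[0,0,0],1]]'>/dev/null; python3 chk.py 9
```

```text
CHK t2.73 tip [ 0.4596 -0.2178  0.2266] F [-0.24  1.09 -0.88]
CHK t2.90 tip [ 0.4598 -0.218   0.223 ] F [ 0.87 -0.99  1.93]
CHK t3.07 tip [ 0.4594 -0.2177  0.2182] F [ 1.01 -0.26  0.46]
CHK t3.23 tip [ 0.4591 -0.2174  0.2136] F [ 1.48  0.03 -0.21]
CHK t3.40 tip [ 0.4589 -0.2174  0.2094] F [ 1.6  -1.49  1.01]
```

```bash
python3 -m jog '[[[0,0,-0.04],[0,0,0],1],[[0,0,-0.04],[0,0,0],1]]'>/dev/null; python3 chk.py 9 &&
python3 -m jog '[[[0,0,-0.04],[0,0,0],1],[[0,0,-0.04],[0,0,0],1]]'>/dev/null; python3 chk.py 9 &&
python3 -m jog '[[[0,0,-0.04],[0,0,0],1],[[0,0,-0.04],[0,0,0],1]]'>/dev/null; python3 chk.py 9 &&
python3 -m jog '[[[0,0,-0.04],[0,0,0],1],[[0,0,-0.04],[0,0,0],1]]'>/dev/null; python3 chk.py 9 &&
python3 -m jog '[[[0,0,-0.03],[0,0,0],1],[[0,0,-0.03],[0,0,0],1]]'>/dev/null; python3 chk.py 9 &&
python3 -m jog '[[[0,0,-0.03],[0,0,0],1],[[0,0,-0.03],[0,0,0],1]]'>/dev/null; python3 chk.py 9; python3 look.py w2.png
```

```text
CHK t3.57 tip [ 0.459  -0.2174  0.2054] F [ 0.67 -0.67  1.21]
CHK t3.73 tip [ 0.459  -0.2173  0.2014] F [ 0.24 -0.07  0.97]
CHK t3.90 tip [ 0.459  -0.2173  0.1974] F [ 0.04 -1.16  2.17]
CHK t4.07 tip [ 0.459  -0.2173  0.1934] F [-0.35 -0.16  2.23]
CHK t4.23 tip [ 0.459  -0.2174  0.1905] F [1.24 0.21 1.91]
CHK t4.40 tip [ 0.459  -0.2174  0.1876] F [ 0.04 -1.45  0.99]
[[-1.91980456e-04 -9.72061366e-01 -2.34726787e-01  6.54010717e-02]
 [ 9.99999966e-01 -2.28363513e-04  1.27820514e-04 -1.05839819e-03]
 [-1.77852417e-04 -2.34726755e-01  9.72061376e-01 -1.45263568e-01]
 [ 0.00000000e+00  0.00000000e+00  0.00000000e+00  1.00000000e+00]] [ 0.452823   -0.21914286  0.2117408 ] [[ 0.9301903   0.27042024  0.24823155]
 [ 0.26160434 -0.96274161  0.06849649]
 [ 0.25750567  0.00122368 -0.96627601]] 4.4
```

View pics/w2.png

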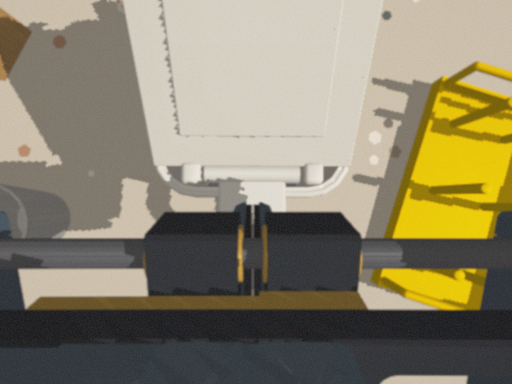

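The lid (top of picture, columns 130–380) is tipping up, with the fingertips square on the tab at (252,210). I'll keep going in finer steps.

```bash
python3 -m jog '[[[0,0,-0.03],[0,0,0],1],[[0,0,-0.03],[0,0,0],1]]'>/dev/null; python3 chk.py 9 &&
python3 -m jog '[[[0,0,-0.03],[0,0,0],1],[[0,0,-0.03],[0,0,0],1]]'>/dev/null; python3 chk.py 9 &&
python3 -m jog '[[[0,0,-0.03],[0,0,0],1],[[0,0,-0.03],[0,0,0],1]]'>/dev/null; python3 chk.py 9 &&
python3 -m jog '[[[0,0,-0.02],[0,0,0],1],[[0,0,-0.02],[0,0,0],1]]'>/dev/null; python3 chk.py 9 &&
python3 -m jog '[[[0,0,-0.02],[0,0,0],1],[[0,0,-0.02],[0,0,0],1]]'>/dev/null; python3 chk.py 9 &&
python3 -m jog '[[[0,0,-0.01],[0,0,0],1],[[0,0,-0.01],[0,0,0],1]]'>/dev/null; python3 chk.py 9&&
python3 -m jog '[[[0,0,-0.01],[0,0,0],1],[[0,0,-0.01],[0,0,0],1]]'>/dev/null; python3 chk.py 9
cat > ang.py <<'E'
from h import *
f=grab('wrist'); P=cloud(f); a=np.radians(15.4); x=np.array([np.cos(a),np.sin(a)]); y=np.array([-x[1],x[0]]); o=np.array([.5574,-.1891])-.069*x
Q=P[:170].reshape(-1,3); Q=Q[np.isfinite(Q[:,0])]; s=(Q[:,:2]-o)@x; t=(Q[:,:2]-o)@y; z=Q[:,2]-.178
r=np.hypot(s,z); m=(abs(t)<.04)&(r<.165)&(r>.03)&(s>0)&(z>0)
th=np.arctan2(z[m],s[m]); print('lid ang med %.3f n%d  pct'%(np.median(th),m.sum()),np.round(np.percentile(th,[10,90]),3))
E
python3 ang.py
```

```text
CHK t4.62 tip [ 0.459  -0.2174  0.1846] F [-0.1  -1.1   1.56]
CHK t4.78 tip [ 0.459  -0.2174  0.1815] F [ 0.13 -1.79  1.49]
CHK t4.95 tip [ 0.459  -0.2173  0.1785] F [-0.24 -0.76  2.06]
CHK t5.12 tip [ 0.4591 -0.2174  0.1767] F [0.51 0.24 0.97]
CHK t5.28 tip [ 0.4592 -0.2175  0.1748] F [0.37 0.33 1.5 ]
CHK t5.45 tip [ 0.4592 -0.2175  0.1739] F [ 1.17 -0.59  0.92]
CHK t5.62 tip [ 0.4592 -0.2175  0.1729] F [0.48 0.07 1.97]
lid ang med 0.937 n26635  pct [0.922 0.962]
```

```bash
python3 -m jog '[[[0,0,-0.02],[0,0,0],1],[[0,0,-0.02],[0,0,0],1]]'>/dev/null; python3 chk.py 9 &&
python3 -m jog '[[[0,0,-0.01],[0,0,0],1],[[0,0,-0.01],[0,0,0],1]]'>/dev/null; python3 chk.py 9 &&
python3 -m jog '[[[0,0,-0.01],[0,0,0],1],[[0,0,-0.01],[0,0,0],1]]'>/dev/null; python3 chk.py 9&& python3 ang.py &&
python3 -m jog '[[[0,0,-0.01],[0,0,0],1],[[0,0,-0.01],[0,0,0],1]]'>/dev/null; python3 chk.py 9&&
python3 -m jog '[[[0,0,-0.007],[0,0,0],1],[[0,0,-0.007],[0,0,0],1]]'>/dev/null; python3 chk.py 9&&
python3 -m jog '[[[0,0,-0.007],[0,0,0],1],[[0,0,-0.007],[0,0,0],1]]'>/dev/null; python3 chk.py 9&& python3 ang.py
```

```text
CHK t5.83 tip [ 0.4593 -0.2176  0.1709] F [0.03 0.44 4.09]
CHK t6.00 tip [ 0.4593 -0.2176  0.17  ] F [0.18 0.17 3.62]
CHK t6.17 tip [ 0.4593 -0.2176  0.169 ] F [ 1.53 -0.66  5.31]
lid ang med 1.092 n31101  pct [1.079 1.116]
CHK t6.38 tip [ 0.4592 -0.2176  0.168 ] F [0.98 0.32 4.45]
CHK t6.55 tip [ 0.4592 -0.2176  0.1673] F [0.87 0.53 4.54]
CHK t6.72 tip [ 0.4591 -0.2175  0.1666] F [ 2.46 -0.5   4.94]
lid ang med 1.204 n35557  pct [1.193 1.226]
```

```bash
sed -i 's/^sys.exit.*/sys.exit(0 if float(sys.argv[2])<f[2]<float(sys.argv[1]) else 1)/' chk.py
python3 -m jog '[[[0,0,-0.005],[0,0,0],1],[[0,0,-0.005],[0,0,0],1]]'>/dev/null; python3 chk.py 8.5 2.7 &&
python3 -m jog '[[[0,0,-0.005],[0,0,0],1],[[0,0,-0.005],[0,0,0],1]]'>/dev/null && python3 chk.py 8.5 2.7 &&
python3 -m jog '[[[0,0,-0.005],[0,0,0],1],[[0,0,-0.005],[0,0,0],1]]'>/dev/null && python3 chk.py 8.5 2.7 &&
python3 -m jog '[[[0,0,-0.005],[0,0,0],1],[[0,0,-0.005],[0,0,0],1]]'>/dev/null && python3 chk.py 8.5 2.7 &&
python3 -m jog '[[[0,0,-0.005],[0,0,0],1],[[0,0,-0.005],[0,0,0],1]]'>/dev/null && python3 chk.py 8.5 2.7 &&
python3 -m jog '[[[0,0,-0.005],[0,0,0],1],[[0,0,-0.005],[0,0,0],1]]'>/dev/null && python3 chk.py 8.5 2.7
python3 ang.py; python3 chk.py 9 0
```

```text
CHK t6.93 tip [ 0.4592 -0.2175  0.1661] F [ 0.61 -0.55  6.1 ]
CHK t7.10 tip [ 0.4593 -0.2175  0.1657] F [0.84 1.1  7.69]
CHK t7.27 tip [ 0.4594 -0.2175  0.1654] F [0.76 2.07 9.19]
lid ang med 1.253 n38302  pct [1.243 1.275]
CHK t7.32 tip [ 0.4594 -0.2176  0.1654] F [2.21 0.35 9.11]
```

```bash
python3 -m jog '[[[0,0,-0.003],[0,0,0],1],[[0,0,-0.003],[0,0,0],1]]'>/dev/null; python3 chk.py 13 3.5 &&
python3 -m jog '[[[0,0,-0.003],[0,0,0],1],[[0,0,-0.003],[0,0,0],1]]'>/dev/null && python3 chk.py 13 3.5 &&
python3 -m jog '[[[0,0,-0.003],[0,0,0],1],[[0,0,-0.003],[0,0,0],1]]'>/dev/null && python3 chk.py 13 3.5 &&
python3 -m jog '[[[0,0,-0.003],[0,0,0],1],[[0,0,-0.003],[0,0,0],1]]'>/dev/null && python3 chk.py 13 3.5 &&
python3 -m jog '[[[0,0,-0.003],[0,0,0],1],[[0,0,-0.003],[0,0,0],1]]'>/dev/null && python3 chk.py 13 3.5
python3 ang.py; python3 chk.py 9 0
```

```text
CHK t7.48 tip [ 0.4595 -0.2176  0.1651] F [ 0.36  1.24 10.59]
CHK t7.65 tip [ 0.4595 -0.2176  0.1649] F [ 0.88  1.24 10.6 ]
CHK t7.82 tip [ 0.4596 -0.2176  0.1646] F [ 0.98  1.25 10.48]
CHK t7.98 tip [ 0.4595 -0.2176  0.1643] F [-0.47  0.97 11.46]
CHK t8.15 tip [ 0.4596 -0.2176  0.1641] F [-0.28  1.8  12.18]
lid ang med 1.304 n41766  pct [1.294 1.324]
CHK t8.20 tip [ 0.4595 -0.2176  0.164 ] F [ 0.94  0.41 11.73]
```

```bash
python3 -m jog '[[[0,0,-0.003],[0,0,0],1],[[0,0,-0.003],[0,0,0],1]]'>/dev/null; python3 chk.py 14.5 7 &&
python3 -m jog '[[[0,0,-0.003],[0,0,0],1],[[0,0,-0.003],[0,0,0],1]]'>/dev/null && python3 chk.py 14.5 7 &&
python3 -m jog '[[[0,0,-0.003],[0,0,0],1],[[0,0,-0.003],[0,0,0],1]]'>/dev/null && python3 chk.py 14.5 7 &&
python3 -m jog '[[[0,0,-0.003],[0,0,0],1],[[0,0,-0.003],[0,0,0],1]]'>/dev/null && python3 chk.py 14.5 7 &&
python3 -m jog '[[[0,0,-0.003],[0,0,0],1],[[0,0,-0.003],[0,0,0],1]]'>/dev/null && python3 chk.py 14.5 7
python3 ang.py; python3 chk.py 9 0
```

```text
CHK t8.37 tip [ 0.4596 -0.2176  0.1638] F [-0.62  1.36 11.49]
CHK t8.53 tip [ 0.4592 -0.2175  0.1631] F [ 0.82 -0.53  0.85]
lid ang med 1.358 n45849  pct [1.35  1.377]
CHK t8.58 tip [ 0.459  -0.2174  0.1629] F [ 0.15 -0.69  1.12]
```

The force fell from 11.5 to 1 N, so the lid has clicked. I'll back off along the tool axis and check that it stays up.

```bash
python3 -m jog '[[[-0.01,-0.003,0.05],[0,0,0],1],[[-0.05,-0.02,0.2],[0,0,0],1],[[-0.15,-0.04,0.5],[0,0,0],1],[[-0.25,-0.07,0.8],[0,0,0],1],[[-0.25,-0.07,0.8],[0,0,0],1]]'; python3 ang.py
```

```text
t: 9.0
position: [0.4279, -0.2275, 0.2718]
tool_rot: [[0.929, 0.27, 0.252], [0.262, -0.963, 0.064], [0.26, 0.006, -0.966]]
contact_force: [1.9, -1.4, 1.2]
opening: 0.0006
finger_force: 0.0
lid ang med 1.365 n22358  pct [1.357 1.385]
```

```bash
python3 -m jog '[[[-0.1,0,0.35],[-0.007,0.026,0],0.5],[[-0.15,0,0.7],[-0.014,0.052,0],0.5],[[-0.15,0,1],[-0.022,0.08,0],0.5],[[-0.15,0,1],[-0.022,0.08,0],0.5]]'>/dev/null
python3 -m jog '[[[0,0.33,0.1],[0,0,-0.03],0],[[0,0.67,0.2],[0,0,-0.06],0],[[0,1,0.3],[0,0,-0.085],0],[[0,1,0.3],[0,0,-0.085],0]]'>/dev/null
python3 -m jog '[[[0.1,0.33,0],[0,0,0],0],[[0.2,0.67,0],[0,0,0],0],[[0.3,1,0],[0,0,0],0],[[0.3,1,0],[0,0,0],0]]'>/dev/null
python3 -m jog '[[[0.2,0.33,-0.15],[0,0,0],0],[[0.4,0.67,-0.25],[0,0,0],0],[[0.6,1,-0.4],[0,0,0],0],[[0.6,1,-0.4],[0,0,0],0]]'>/dev/null
python3 -m jog '[[[0,0.2,0],[0,0,0],0],[[0,0.4,0],[0,0,0],0],[[0,0.4,0],[0,0,0],0],[[0,0.4,0],[0,0,0],0]]'
python3 look.py w3.png
```

```text
t: 10.72
position: [0.5027, 0.1141, 0.3561]
tool_rot: [[1.0, 0.009, -0.002], [0.009, -1.0, -0.0], [-0.002, 0.0, -1.0]]
contact_force: [-0.1, 0.3, 0.3]
opening: 0.0912
finger_force: 0.0
[[-2.31272642e-04 -9.72067450e-01 -2.34701552e-01  6.52707917e-02]
 [ 9.99999971e-01 -2.41349854e-04  1.42125266e-05 -9.73090552e-04]
 [-7.04607199e-05 -2.34701542e-01  9.72067478e-01 -1.45195642e-01]
 [ 0.00000000e+00  0.00000000e+00  0.00000000e+00  1.00000000e+00]] [0.50266519 0.11411501 0.35613289] [[ 9.99958206e-01  8.96950902e-03 -1.77050525e-03]
 [ 8.96901880e-03 -9.99959737e-01 -2.84625737e-04]
 [-1.77298692e-03  2.68734146e-04 -9.99998392e-01]] 10.7167
```

View pics/w3.png

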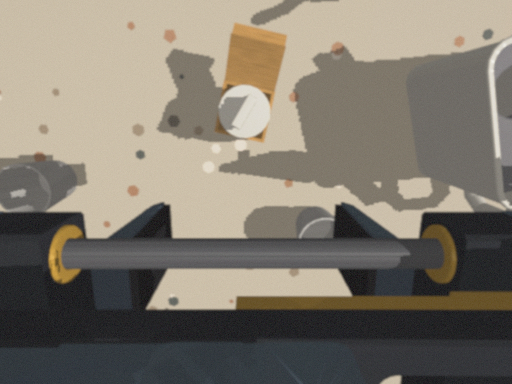

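The cartridge's flange disc is centred near (245,110), with the fin running from (237,128) to (254,94) and the box flap at (257,55). On the right the jug's rim and well are open.

```bash
python3 - <<'E'
from h import *
np.set_printoptions(precision=4,suppress=True)
P=np.load('w.npy'); Q=P[20:160,190:320].reshape(-1,3)
f=Q[Q[:,2]>.118]; f=f[f[:,2]<.14]
r=cv2.minAreaRect((f[:,:2]*1000).astype(np.float32)); print('fin',len(f),np.median(f[:,2]),r,cv2.boxPoints(r).tolist())
ft=f[f[:,2]>.127]; c=(ft[:,:2].max(0)+ft[:,:2].min(0))/2
e=np.cov(ft[:,:2].T); w,V=np.linalg.eigh(e); print('fintop mean',ft.mean(0),'dir',np.degrees(np.arctan2(V[1,1],V[0,1])),np.sqrt(w*12))
g=Q[(Q[:,2]>.094)&(Q[:,2]<.104)]; g=g[np.linalg.norm(g[:,:2]-ft.mean(0)[:2],axis=1)<.04]
print('flange',len(g),np.median(g[:,2]),cv2.minEnclosingCircle((g[:,:2]*1000).astype(np.float32)))
b=Q[(Q[:,2]>.072)&(Q[:,2]<.086)];r=cv2.minAreaRect((b[:,:2]*1000).astype(np.float32));print('boxrim',len(b),r,cv2.boxPoints(r).tolist())
b=Q[(Q[:,2]>.095)&(Q[:,2]<.118)&(Q[:,0]>.61)];r=cv2.minAreaRect((b[:,:2]*1000).astype(np.float32));print('flap',len(b),r,cv2.boxPoints(r).tolist(),np.percentile(b[:,2],[5,50,95]))
# jug well, funnel floor
J=P[:,380:].reshape(-1,3); J=J[(J[:,2]>.12)&(J[:,2]<.14)]; print(len(J))
E
```

```text
fin 381 0.1292513232942559 ((568.2830200195312, 125.55362701416016), (11.943988800048828, 39.71320724487305), 59.4263801574707) [[548.1493530273438, 130.51185607910156], [582.3414916992188, 110.31192016601562], [588.4166870117188, 120.59539794921875], [554.2245483398438, 140.7953338623047]]
fintop mean [0.5683 0.1255 0.1292] dir 149.2998549846941 [0.0119 0.0393]
flange 1775 0.0994145218898394 ((568.3199462890625, 125.52140045166016), 31.793367385864258)
boxrim 827 ((574.0341186523438, 124.79373168945312), (65.99390411376953, 77.71166229248047), 78.31403350830078) [[529.3001708984375, 100.35087585449219], [605.401123046875, 84.61058044433594], [618.76806640625, 149.23658752441406], [542.6671142578125, 164.9768829345703]]
flap 1905 ((641.6380615234375, 110.89058685302734), (64.0587387084961, 40.31324768066406), 79.3782958984375) [[615.9230346679688, 83.1253662109375], [655.5455932617188, 75.69468688964844], [667.3530883789062, 138.6558074951172], [627.7305297851562, 146.08648681640625]] [0.0962 0.1026 0.1075]
2896
```

```bash
python3 -m jog '[[[0.15,0.03,-0.2],[0,0,-0.035],0.45],[[0.3,0.05,-0.4],[0,0,-0.07],0.45],[[0.45,0.08,-0.6],[0,0,-0.105],0.45],[[0.66,0.11,-0.8],[0,0,-0.14],0.45],[[0.66,0.11,-1],[0,0,-0.173],0.45],[[0.66,0.11,-1],[0,0,-0.173],0.45],[[0.66,0.11,-1],[0,0,-0.173],0.45],[[0.66,0.11,-1],[0,0,-0.173],0.45]]'
python3 -m jog '[[[0,0,-0.3],[0,0,0],0.45],[[0,0,-0.5],[0,0,0],0.45],[[0,0,-0.7],[0,0,0],0.45],[[0,0,-0.7],[0,0,0],0.45],[[0,0,-0.7],[0,0,0],0.45],[[0,0,-0.7],[0,0,0],0.45]]'
```

```text
t: 11.43
position: [0.5689, 0.1242, 0.2582]
tool_rot: [[0.861, -0.508, 0.001], [-0.508, -0.861, -0.0], [0.001, -0.0, -1.0]]
contact_force: [-0.2, 0.6, 0.1]
opening: 0.0501
finger_force: 0.0
t: 11.93
position: [0.5698, 0.1248, 0.1891]
tool_rot: [[0.86, -0.51, 0.002], [-0.51, -0.86, 0.0], [0.002, -0.001, -1.0]]
contact_force: [0.7, 0.1, 0.9]
opening: 0.05
finger_force: 0.0
```

```bash
python3 -m jog '[[[-0.015,0.007,-0.2],[0,0,0],0.45],[[-0.015,0.007,-0.4],[0,0,0],0.45],[[-0.015,0.007,-0.55],[0,0,0],0.45],[[-0.015,0.007,-0.6],[0,0,0],0.45],[[-0.015,0.007,-0.6],[0,0,0],0.45]]' && python3 chk.py 5 -3 && python3 -m jog '[[[0,0,0],[0,0,0],1],[[0,0,0],[0,0,0],1],[[0,0,0],[0,0,0],1],[[0,0,0],[0,0,0],1],[[0,0,0],[0,0,0],1],[[0,0,0],[0,0,0],1],[[0,0,0],[0,0,0],1],[[0,0,0],[0,0,0],1]]'
```

```text
t: 12.35
position: [0.5676, 0.1255, 0.1275]
tool_rot: [[0.86, -0.511, 0.0], [-0.511, -0.86, -0.0], [0.0, -0.0, -1.0]]
contact_force: [-0.1, -0.2, 0.2]
opening: 0.0503
finger_force: 0.0
CHK t12.35 tip [0.5676 0.1255 0.1025] F [-0.11 -0.2   0.2 ]
t: 13.02
position: [0.5676, 0.1255, 0.1274]
tool_rot: [[0.86, -0.511, 0.0], [-0.511, -0.86, 0.0], [0.0, -0.0, -1.0]]
contact_force: [-1.0, 0.3, 4.7]
opening: 0.0117
finger_force: 30.0
```

```bash
python3 -m jog '[[[0,0,0.05],[0,0,0],1],[[0,0,0.2],[0,0,0],1],[[0,0,0.5],[0,0,0],1],[[0,0,0.8],[0,0,0],1],[[0,0,1],[0,0,0],1],[[0,0,1],[0,0,0],1]]'
python3 -m jog '[[[0,0,0.3],[0,0,0.03],1],[[0,0,0.6],[0,0,0.06],1],[[0,0,0.9],[0,0,0.09],1],[[0,0,1],[0,0,0.12],1],[[0,0,1],[0,0,0.15],1],[[0,0,1],[0,0,0.15],1]]'
python3 -m jog '[[[0.05,-0.3,0],[0,0,0.03],1],[[0.1,-0.6,0],[0,0,0.06],1],[[0.15,-0.9,0],[0,0,0.09],1],[[0.2,-1,0],[0,0,0.1],1],[[0.2,-1,0],[0,0,0.106],1],[[0.2,-1,0],[0,0,0.106],1]]'
python3 -c "from h import *; print(manip.read_state()['joints'])"
```

```text
t: 13.52
position: [0.5692, 0.1257, 0.2315]
tool_rot: [[0.86, -0.511, 0.006], [-0.511, -0.86, 0.001], [0.005, -0.004, -1.0]]
contact_force: [0.8, 0.1, -1.5]
opening: 0.012
finger_force: 30.0
t: 14.02
position: [0.5674, 0.1255, 0.3274]
tool_rot: [[0.998, -0.06, 0.0], [-0.06, -0.998, 0.0], [0.0, -0.0, -1.0]]
contact_force: [0.1, 0.3, -2.1]
opening: 0.0122
finger_force: 30.0
t: 14.52
position: [0.5871, 0.0252, 0.3261]
tool_rot: [[0.965, 0.262, -0.002], [0.262, -0.965, 0.0], [-0.002, -0.001, -1.0]]
contact_force: [-0.3, 0.1, -1.9]
opening: 0.0115
finger_force: 30.0
[-5.87673122e-02  3.70307745e-01  1.30998750e+00  2.65724349e-04
  1.46322646e+00  1.24740368e+00]
```

```bash
python3 -m jog '[[[0.02,-0.3,0.05],[0,0,0],1],[[0.05,-0.6,0.1],[0,0,0],1],[[0.05,-0.8,0.1],[0,0,0],1],[[0.05,-1,0.1],[0,0,0],1],[[0.05,-1,0.1],[0,0,0],1],[[0.05,-1,0.1],[0,0,0],1]]'
python3 look.py w4.png
python3 - <<'E'
from h import *
f=grab('top','t4.png'); np.save('top4.npy',cloud(f))
E
```

```text
t: 15.02
position: [0.5921, -0.0741, 0.3366]
tool_rot: [[0.965, 0.262, -0.001], [0.262, -0.965, 0.001], [-0.001, -0.001, -1.0]]
contact_force: [0.3, 0.6, -0.8]
opening: 0.012
finger_force: 30.0
[[-2.31045766e-04 -9.72061720e-01 -2.34725283e-01  6.55312596e-02]
 [ 9.99999966e-01 -2.52901111e-04  6.30086824e-05 -1.05560775e-03]
 [-1.20610613e-04 -2.34725260e-01  9.72061746e-01 -1.45195143e-01]
 [ 0.00000000e+00  0.00000000e+00  0.00000000e+00  1.00000000e+00]] [ 0.59210887 -0.07406389  0.33659804] [[ 9.65119506e-01  2.61807712e-01 -1.02979671e-03]
 [ 2.61808377e-01 -9.65119705e-01  5.72591106e-04]
 [-8.43968329e-04 -8.22228251e-04 -9.99999306e-01]] 15.0167
```

View pics/w4.png

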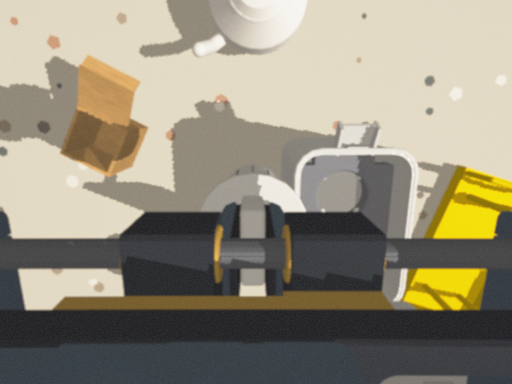

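The cartridge hangs straight in the grip (flange centred at column ~250) and the box is empty. The jug's open rim shows at (300–415,150) with the round well near (338,192), so I'll measure the well.

```bash
python3 - <<'E'
from h import *
np.set_printoptions(precision=4,suppress=True)
P=np.load('w.npy'); W=P[140:232,295:425]
z=W[...,2]; 
a=np.radians(15.4); x=np.array([np.cos(a),np.sin(a)]); y=np.array([-x[1],x[0]]); pin=np.array([.5574,-.1891])-.069*x
st=np.stack([(W[...,:2]-pin)@x,(W[...,:2]-pin)@y],-1)
m=(z<.105)&(z>-.02)&(abs(st[...,1])<.05)&(st[...,0]<.16)
n,lab,stt,cen=cv2.connectedComponentsWithStats(m.astype(np.uint8)); 
for i in range(1,n):
    if stt[i,4]>60: print('hole',stt[i],np.median(z[lab==i]))
fl=(z>.122)&(z<.138)&(abs(st[...,1])<.052); S=st[fl]; print('floor',len(S),np.median(z[fl]),S.min(0),S.max(0))
# circle fit: hole edge = floor pixels adjacent to the hole
k=cv2.dilate(m.astype(np.uint8),np.ones((3,3)))>0
e=st[k&fl]; e=e[np.linalg.norm(e-[.105,0],axis=1)<.04]
from scipy.optimize import least_squares
if len(e)>5:
    r=least_squares(lambda p:np.hypot(e[:,0]-p[0],e[:,1]-p[1])-p[2],[.105,0,.029],loss='soft_l1',f_scale=.001); print('circle',r.x,len(e)); print('world',pin+r.x[0]*x+r.x[1]*y)
rim=(z>.166)&(z<.178); S=st[rim]; print('rim',len(S),np.percentile(S,[1,50,99],axis=0))
# sides: left (t>0) right
for s0 in(.06,.08,.10,.12):
    q=S[(abs(S[:,0]-s0)<.006)]; 
    if len(q): print(s0,q[:,1].min(),q[:,1].max(),len(q))
E
```

```text
hole [  22   31   37   41 1255] 0.007440863419701349
floor 3479 0.12940787312796012 [ 0.0622 -0.052 ] [0.1625 0.0515]
circle [0.1057 0.0008 0.0294] 80
world [ 0.5925 -0.1786]
rim 1724 [[ 0.0803 -0.0597]
 [ 0.1549 -0.0191]
 [ 0.1707  0.0603]]
0.08 -0.06011260138394722 -0.05376682115379397 60
0.1 -0.060318259305077566 -0.05343047037545502 95
0.12 -0.060605438768114285 0.06035929131807283 131
```

```bash
python3 -m jog '[[[0,-0.3,0],[0,0,0],1],[[0,-0.6,0],[0,0,0],1],[[0,-0.8,0],[0,0,0],1],[[0,-1,0],[0,0,0],1],[[0,-1,0],[0,0,0],1],[[0,-1,0],[0,0,0],1]]' >/dev/null
python3 -m jog '[[[0,-0.047,-0.2],[0,0,0],1],[[0,-0.047,-0.4],[0,0,0],1],[[0,-0.047,-0.6],[0,0,0],1],[[0,-0.047,-0.7],[0,0,0],1],[[0,-0.047,-0.7],[0,0,0],1],[[0,-0.047,-0.7],[0,0,0],1]]'
python3 - <<'E'
from h import *
f=grab('scene','s5.png'); i=f['image'][60:280,110:330]; cv2.imwrite('pics/s5c.png',cv2.resize(i,None,fx=2.7,fy=2.7,interpolation=cv2.INTER_CUBIC))
E
```

```text
t: 16.12
position: [0.5926, -0.1783, 0.2675]
tool_rot: [[0.964, 0.265, -0.0], [0.265, -0.964, 0.0], [-0.0, -0.0, -1.0]]
contact_force: [1.1, -1.2, -1.6]
opening: 0.0118
finger_force: 30.0
```

View pics/s5c.png

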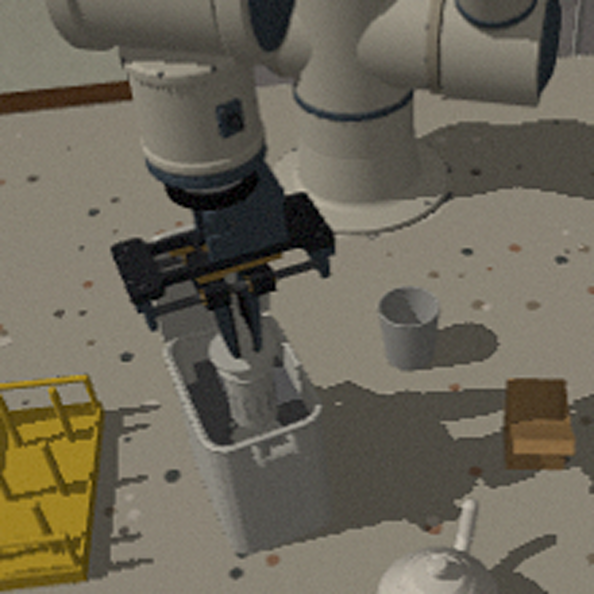

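The cartridge hangs upright inside the jug mouth at (245,385), and the arm's links are well above the raised lid. Now lower it.

```bash
python3 -m jog '[[[-0.007,-0.005,-0.2],[0,0,0],1],[[-0.007,-0.005,-0.4],[0,0,0],1],[[-0.007,-0.005,-0.5],[0,0,0],1],[[-0.007,-0.005,-0.5],[0,0,0],1],[[-0.007,-0.005,-0.5],[0,0,0],1]]' >/dev/null; python3 chk.py 3 -6 &&
python3 -m jog '[[[0,0,-0.1],[0,0,0],1],[[0,0,-0.2],[0,0,0],1],[[0,0,-0.25],[0,0,0],1],[[0,0,-0.25],[0,0,0],1]]' >/dev/null&& python3 chk.py 3 -6 &&
python3 -m jog '[[[0,0,-0.05],[0,0,0],1],[[0,0,-0.1],[0,0,0],1],[[0,0,-0.1],[0,0,0],1]]' >/dev/null&& python3 chk.py 3 -6 &&
python3 -m jog '[[[0,0,-0.03],[0,0,0],1],[[0,0,-0.05],[0,0,0],1],[[0,0,-0.05],[0,0,0],1]]' >/dev/null&& python3 chk.py 3 -6; python3 -c "
from h import *; print(manip.read_state()['position'])"
```

```text
CHK t16.58 tip [ 0.5921 -0.1797  0.1929] F [ 0.84 -0.07 -1.39]
CHK t16.92 tip [ 0.5911 -0.1794  0.1657] F [-0.46  0.23 -2.23]
CHK t17.17 tip [ 0.5914 -0.1795  0.1562] F [-0.47  0.78 -1.73]
CHK t17.42 tip [ 0.5916 -0.1796  0.1518] F [ 0.03  0.18 -1.51]
[ 0.59160966 -0.17961379  0.17678305]
```

```bash
python3 -m jog '[[[0.003,0.007,-0.02],[0,0,0],1],[[0.003,0.007,-0.02],[0,0,0],1]]' >/dev/null; python3 chk.py 8 -6 &&
python3 -m jog '[[[0,0,-0.01],[0,0,0],1],[[0,0,-0.01],[0,0,0],1]]' >/dev/null&& python3 chk.py 8 -6 &&
python3 -m jog '[[[0,0,-0.01],[0,0,0],1],[[0,0,-0.01],[0,0,0],1]]' >/dev/null&& python3 chk.py 8 -6 &&
python3 -m jog '[[[0,0,-0.01],[0,0,0],1],[[0,0,-0.01],[0,0,0],1]]' >/dev/null&& python3 chk.py 8 -6 &&
python3 -m jog '[[[0,0,-0.01],[0,0,0],1],[[0,0,-0.01],[0,0,0],1]]' >/dev/null&& python3 chk.py 8 -6 &&
python3 -m jog '[[[0,0,-0.008],[0,0,0],1],[[0,0,-0.008],[0,0,0],1]]' >/dev/null&& python3 chk.py 8 -6
```

```text
CHK t17.58 tip [ 0.592  -0.1789  0.1499] F [ 0.33 -0.23 -2.42]
CHK t17.75 tip [ 0.5921 -0.1791  0.1491] F [-0.14 -0.82 -2.16]
CHK t17.92 tip [ 0.592  -0.1792  0.1481] F [-0.89 -2.26 -0.77]
CHK t18.08 tip [ 0.5921 -0.1792  0.1471] F [-1.14 -3.73 -0.08]
CHK t18.25 tip [ 0.5921 -0.1791  0.1462] F [-1.76 -3.62  0.23]
CHK t18.42 tip [ 0.5921 -0.1791  0.1453] F [-0.71 -3.37  0.8 ]
```

```bash
python3 -m jog '[[[-0.002,-0.006,-0.006],[0,0,0],1],[[-0.002,-0.006,-0.006],[0,0,0],1]]' >/dev/null; python3 chk.py 9 -6 &&
python3 -m jog '[[[0,0,-0.006],[0,0,0],1],[[0,0,-0.006],[0,0,0],1]]' >/dev/null&& python3 chk.py 9 -6 &&
python3 -m jog '[[[0,0,-0.006],[0,0,0],1],[[0,0,-0.006],[0,0,0],1]]' >/dev/null&& python3 chk.py 9 -6 &&
python3 -m jog '[[[0,0,-0.006],[0,0,0],1],[[0,0,-0.006],[0,0,0],1]]' >/dev/null&& python3 chk.py 9 -6 &&
python3 -m jog '[[[0,0,-0.006],[0,0,0],1],[[0,0,-0.006],[0,0,0],1]]' >/dev/null&& python3 chk.py 9 -6 &&
python3 -m jog '[[[0,0,-0.006],[0,0,0],1],[[0,0,-0.006],[0,0,0],1]]' >/dev/null&& python3 chk.py 9 -6
```

```text
CHK t18.58 tip [ 0.5918 -0.1796  0.1446] F [-0.81 -3.21  0.18]
CHK t18.75 tip [ 0.5918 -0.1796  0.1439] F [-0.05 -2.26 -2.61]
CHK t18.92 tip [ 0.5918 -0.1795  0.1433] F [ 0.11 -2.86 -3.08]
CHK t19.08 tip [ 0.5918 -0.1796  0.1427] F [ 0.82 -3.01 -4.7 ]
CHK t19.25 tip [ 0.5917 -0.1796  0.142 ] F [ 1.72 -3.21 -7.69]
```

The wrist is now being pulled down, so the bead is past the lips and they are drawing the cartridge in. I'll follow it down.

```bash
python3 -m jog '[[[0,-0.004,-0.01],[0,0,0],1],[[0,-0.004,-0.015],[0,0,0],1],[[0,-0.004,-0.015],[0,0,0],1]]' >/dev/null; python3 chk.py 9 -13 &&
python3 -m jog '[[[0,0,-0.006],[0,0,0],1],[[0,0,-0.006],[0,0,0],1]]' >/dev/null&& python3 chk.py 5 -13 &&
python3 -m jog '[[[0,0,-0.005],[0,0,0],1],[[0,0,-0.005],[0,0,0],1]]' >/dev/null&& python3 chk.py 5 -13 &&
python3 -m jog '[[[0,0,-0.005],[0,0,0],1],[[0,0,-0.005],[0,0,0],1]]' >/dev/null&& python3 chk.py 5 -13 &&
python3 -m jog '[[[0,0,-0.005],[0,0,0],1],[[0,0,-0.005],[0,0,0],1]]' >/dev/null&& python3 chk.py 5 -13 &&
python3 -m jog '[[[0,0,-0.005],[0,0,0],1],[[0,0,-0.005],[0,0,0],1]]' >/dev/null&& python3 chk.py 5 -13
```

```text
CHK t19.50 tip [ 0.5916 -0.1799  0.1405] F [-0.53 -2.16 -5.73]
CHK t19.67 tip [ 0.5917 -0.1799  0.1401] F [-1.27 -0.78 -3.93]
CHK t19.83 tip [ 0.5918 -0.1799  0.1397] F [-0.26 -0.32 -2.1 ]
CHK t20.00 tip [ 0.5919 -0.1799  0.1393] F [ 0.44  0.43 -0.77]
CHK t20.17 tip [ 0.5919 -0.18    0.1387] F [-0.77 -0.55 -1.86]
CHK t20.33 tip [ 0.5919 -0.1799  0.1384] F [-1.61  0.63  1.47]
```

```bash
python3 -m jog '[[[0,0,-0.005],[0,0,0],1],[[0,0,-0.005],[0,0,0],1]]' >/dev/null; python3 chk.py 6 -13 &&
python3 -m jog '[[[0,0,-0.005],[0,0,0],1],[[0,0,-0.005],[0,0,0],1]]' >/dev/null; python3 chk.py 6 -13
```

```text
CHK t20.50 tip [ 0.5919 -0.18    0.1384] F [-3.51  1.75  9.58]
CHK t20.50 tip [ 0.5919 -0.18    0.1384] F [-3.51  1.75  9.58]
```

Hard seat felt. Release and lift.

```bash
python3 -m jog '[[[0,0,0.01],[0,0,0],1],[[0,0,0.01],[0,0,0],0.6],[[0,0,0.01],[0,0,0],0.6],[[0,0,0.01],[0,0,0],0.6],[[0,0,0.01],[0,0,0],0.6],[[0,0,0.01],[0,0,0],0.6],[[0,0,0.01],[0,0,0],0.6]]'
python3 -m jog '[[[0,0,0.1],[0,0,0],0.6],[[0,0,0.3],[0,0,0],0.6],[[0,0,0.6],[0,0,0],0.6],[[0,0,1],[0,0,0],0.6],[[0,0,1],[0,0,0],0.6]]'
python3 -m jog '[[[0.1,0.1,0.3],[0,0,0],0.6],[[0.1,0.1,0.6],[0,0,0],0.6],[[0.1,0.1,1],[0,0,0],0.6],[[0.1,0.1,1],[0,0,0],0.6]]'
python3 -m jog '[[[0,0.3,0],[0,0,0],0.6],[[0,0.6,0],[0,0,0],0.6],[[0,1,0],[0,0,0],0.6],[[0,1,0],[0,0,0],0.6],[[0,1,0],[0,0,0],0.6]]'
python3 look.py w6.png >/dev/null
python3 - <<'E'
from h import *
np.set_printoptions(precision=4,suppress=True)
P=np.load('w.npy'); Q=P[:235].reshape(-1,3); d=np.linalg.norm(Q[:,:2]-[.5925,-.1786],axis=1)
g=Q[(d<.05)&(Q[:,2]>.12)&(Q[:,2]<.2)]
f=g[g[:,2]>.155]; print('fin',len(f),f[:,:2].mean(0),np.median(f[:,2])); 
fl=Q[(d<.028)&(Q[:,2]<.15)&(Q[:,2]>.1)]; print('flange z',np.percentile(fl[:,2],[10,50,90]),len(fl))
f=grab('scene','s6.png'); i=f['image'][100:300,90:400]; cv2.imwrite('pics/s6c.png',cv2.resize(i,None,fx=2.5,fy=2.5,interpolation=cv2.INTER_CUBIC))
E
```

```text
t: 21.08
position: [0.5918, -0.18, 0.1637]
tool_rot: [[0.964, 0.265, -0.0], [0.265, -0.964, 0.0], [-0.0, -0.0, -1.0]]
contact_force: [0.1, -0.8, 0.2]
opening: 0.0362
finger_force: 0.0
t: 21.5
position: [0.5945, -0.181, 0.2717]
tool_rot: [[0.964, 0.265, 0.01], [0.265, -0.964, -0.004], [0.008, 0.006, -1.0]]
contact_force: [1.5, -0.7, 1.6]
opening: 0.0366
finger_force: 0.0
t: 21.83
position: [0.6039, -0.1705, 0.3721]
tool_rot: [[0.964, 0.265, 0.01], [0.265, -0.964, -0.004], [0.009, 0.007, -1.0]]
contact_force: [-0.2, -0.8, 1.3]
opening: 0.0364
finger_force: 0.0
t: 22.25
position: [0.6018, -0.0682, 0.3644]
tool_rot: [[0.964, 0.267, 0.001], [0.267, -0.964, -0.0], [0.001, 0.0, -1.0]]
contact_force: [-0.7, -0.4, -0.4]
opening: 0.0366
finger_force: 0.0
fin 288 [ 0.6003 -0.1753] 0.16496119447544072
flange z [0.1345 0.1355 0.1374] 1011
```

View pics/s6c.png

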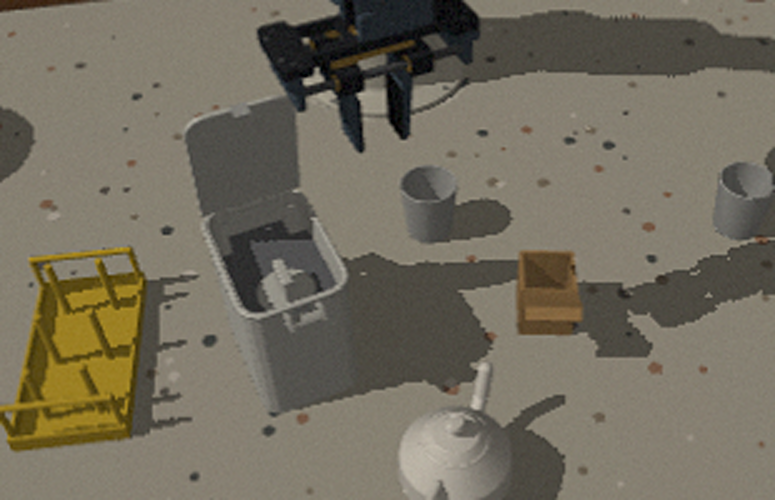

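View pics/w6.png

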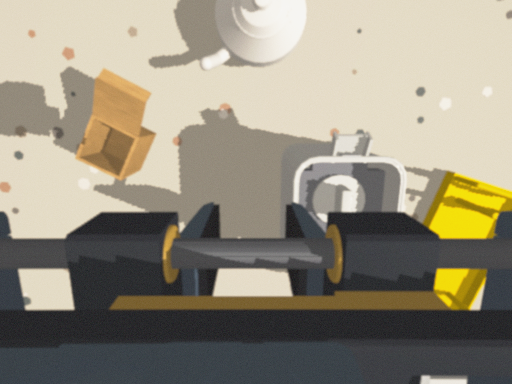

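The scene crop shows the lid standing up at (245,155) and the cartridge in the well at (285,280), with the cups, teapot and rack in place. The flange top measures 135.5 mm against 136 mm expected, so the cartridge is fully home.

```bash
python3 -c "
from cell import manip; print(manip.sign_off())"
```

```text
the job is handed in; nothing more can be done
None
```

Job handed in at about 22 s: the lid clicked and stays up by itself (about 12 N peak on the tab), the cartridge is fully home in the well, and the arm touched nothing else.

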